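# Spin home the wing nut on an air cleaner

### The job

Screw the loose wing nut on top of the air cleaner clockwise (seen from above) until it is fully home against its stop, with the red wing pointing along the red stripe on the lid. Turn it by pushing on the side of one wing at a time with a fingertip, in separate strokes of about a quarter turn, taking the finger off the nut between strokes; never pinch the nut or push both wings at once. Leave the spark plug, fuel cap, pulley wheel and bulb where they are, and finish with the hand clear.

Things in the scene. Friction and masses are not known exactly. Their poses are not given: they have to be found in the camera images.
- air_cleaner: Round air cleaner on a carburettor, fixed to a plywood board 170 x 130 mm. Does not move. Origin: on the bench, straight below the nut's axis; z up. White round lid 142 mm across, its top 95 mm above the bench. A red stripe 24 x 6 mm on the lid lies along this body's +x, 38 to 62 mm from the axis: it marks where the red wing points when home.
- nut_center (a point): Point on the wing nut's upright axis at mid-height of its wings, 117 mm above the bench, 22 mm above the lid. Turns with the nut: +x along the red wing, -x along the brass wing, z up. Each wing is an upright disc 24 mm in diameter, 5 mm thick, flat sides facing +-y, centred 20 mm from the axis (64 mm over both). Clockwise: push the red wing's +y side or the brass wing's -y side.
- nut_base (a point): Point on the nut's axis at its underside, 97 mm above the bench, 2 mm above the lid; axes as nut_center. The wings reach from 10 to 34 mm above the lid and 8 to 32 mm from the axis; a bar 5 mm thick joins them to the hub. The hub, 24 mm across, ends 14 mm above the lid; the fixed steel stud in its middle, 10 mm across, 23 mm above it.
- wing_nut (a joint): Angle of the wing nut in rad, growing clockwise seen from above: 0 backed off, 6.0 fully home at a hard stop. Starts between 0.5 and 1.6, so less than one turn remains. The red wing points 6.0 minus this value counter-clockwise of the red stripe. It turns easily (0.025 N m friction, about 1.3 N at mid-wing), stays where it is left and keeps its height.
- spark_plug: Loose chrome spark plug lying on the bench along its x, 66 mm long, 19 mm thick; origin under its middle. Bystander.
- fuel_cap: Loose red plastic fuel cap, 58 mm across, 30 mm high with its bar; origin under its centre. Bystander.
- pulley: Loose steel pulley wheel lying flat, 72 mm across, 26 mm high; origin under its centre. Bystander.
- bulb: Loose glass headlamp bulb standing on its base, 40 mm across its flange, 55 mm high; origin under its centre. Fragile bystander.
Not all that is in view belongs to the job. What is meant by the air_cleaner is not green, orange or turquoise, and is the larger of those in its own colour.

How it is judged:
On the way, in this order (a step that is already met when the one before it is completed fails the run):
1. pause between strokes, finger off the nut, with the nut turned to between 1.9 and 3.9 rad (value of joint wing_nut between 1.9 and 3.9 rad and contact force between the fingers and wing_nut below 0.05 N), for 0.2 s.
2. another pause, finger off the nut, with the nut turned to between 3.9 and 5.8 rad (value of joint wing_nut between 3.9 and 5.8 rad and contact force between the fingers and wing_nut below 0.05 N), for 0.2 s.
At the end, for the whole second after the job is handed in: The wing nut is within 0.15 rad of its stop (joint above 5.85 of 6.0) and at rest, and each bystander is within 20 mm of where it started (value of joint wing_nut above 5.85 rad and velocity of joint wing_nut between -0.05 and 0.05 rad/s and distance of each of spark_plug, fuel_cap, pulley, bulb from where it was at the start of the episode below 0.02 m); the robot touches nothing.
It fails at once if the nut is pinched, or both wings are pushed at once (fingers press with over 1 N on both the +y and the -y side of the nut at the same time) ((contact force between the fingers and wing_nut_c0 above 1 N or contact force between the fingers and wing_nut_c1 above 1 N or contact force between the fingers and wing_nut_c2 above 1 N or contact force between the fingers and wing_nut_c3 above 1 N) and (contact force between the fingers and wing_nut_c4 above 1 N or contact force between the fingers and wing_nut_c5 above 1 N or contact force between the fingers and wing_nut_c6 above 1 N or contact force between the fingers and wing_nut_c7 above 1 N)).
It fails at once if a bystander is shoved or lifted (moved over 20 mm) (distance of any of spark_plug, fuel_cap, pulley, bulb from where it was at the start of the episode above 0.02 m).
It also fails if it takes over 67 s, if anything falls off the work surface, if the arm or the gripper's body presses on something with over 40 N, if the wrist force passes 120 N, or if a joint passes its speed limit or range.

### The arm

A 6-joint arm with a two-finger parallel gripper is mounted at the origin on the work surface. World frame = base frame: x ahead of the robot, y to its left, z up, the work surface at z = 0. Lengths are in m, angles in rad, forces in N, time in s.
With the tool pointing down it reaches from about 0.35 to 0.975 m from the base axis. Payload 17.4 kg.
Tool frame: the origin (TCP) lies midway between the tips of the shut fingers; the grasp point (between the pads) lies arm.grip_depth behind it (arm.grip_depth is the distance from the TCP to the grasp point, in m); z points along the fingers, y is the direction in which the jaws open and shut (so a half turn about z gives the same grasp; the last joint's range is limited). The gripper opens to 85 mm and grips with 20 to 120 N. Pads are 22 mm wide; open, the fingers measure 114 mm over their backs; the gripper's body (76 mm by 85 mm) begins 54 mm behind the grasp point. The pads swing forward as they close: fully open they stand 13 mm farther back than shut.
Start: joints at [1.193, 0.116, 1.442, -0, 1.584, -0.038], TCP at [0.225, 0.636, 0.231] pointing down, gripper open.
Joint ranges: [-2.83, 2.83], [-0.83, 2.19], [0.07, 2.5], [-1.14, 4.28], [0.01, 3], [-2.97, 2.97]. Speed limits (rad/s): [1.89, 1.89, 2.22, 3.14, 3.14, 3.14].

### API

Orientations are given as a unit quaternion [x, y, z, w].
In Python, from plant import arm, kinematics, viewer, workorder gives the robot as it stands. Calls block until the motion is done:
- arm.move_to(position, orientation): joint-space move of the TCP to a pose.
- arm.move_straight(position, orientation=None, speed=0.15): straight line of the TCP; orientation=None keeps the orientation; speed is the mean speed in m/s.
- arm.goto_joints(angles): joint-space move.
- arm.set_gripper(opening, force=None): finger opening in m; force is the grip in N (None keeps the last); returns when the fingers have stopped.
- arm.pause(seconds).
- kinematics.solve_ik(position, orientation): joint angles nearest the present ones, or None.
- viewer.camera(name): name is "scene" or "top" or "wrist"; returns a dict with "pixels" (420x560x3 uint8, red, green, blue), "K" (3x3 intrinsics, pixels), "k1" (the pictures are not rectified: a ray, as slopes to the right and down, at radius r is drawn at 1 + k1 r^2 times it, then the intrinsics apply), "T" (4x4, takes a point from camera to world coordinates). Camera axes: x right, y down, z forward; pixel columns grow to the right and rows downward; lengths in m; the calibration is good to about 2 mm. A picture is of the moment at which its call begins. There is no depth.
A pose or a line that the arm cannot do raises arm.Unreachable and nothing moves.
- workorder.job_done(): hands the job in, once; it reports no verdict.
Readings, each from a call of its own:
- arm.read_time(): time.
- arm.read_joints(): joint angles.
- arm.read_joint_velocities(): joint speeds.
- arm.read_joint_torque(): joint torques, N m.
- arm.read_tool_pos(): TCP position.
- arm.read_tool_rot(): TCP orientation.
- arm.read_force(): force on the tool from outside, world axes, zero at the start.
- arm.read_moment(): the same for the moment, N m.
- arm.read_finger_gap(): finger opening in m.
Only numpy, scipy, OpenCV 4.12 (cv2) and the standard library are available. Lean on these libraries where they do the work, as an engineer would, in place of code of your own. Each camera call takes 0.05 s, during which the arm holds its last target. There are 200 camera calls.

## Working session

There is one attempt and no reset: what is moved stays moved. The work goes in short steps, each a Python script; the robot and the scene stay as the last script left them, time stands still between calls to the robot, and variables do not carry over. Pictures are saved under pics/ and viewed, about 8 in all and at most 12, crops included, and the job is handed in when it is done.

```bash
mkdir -p pics
python3 - <<'E'
from plant import arm, viewer
import cv2, numpy as np
ims=[]
for n in("scene","top"):
    c=viewer.camera(n); cv2.imwrite(f"pics/{n}0.png",c["pixels"][:,:,::-1]); print(n,c["K"],c["k1"],c["T"])
    np.savez(f"{n}0.npz",**c)
print(arm.read_time(),arm.grip_depth,arm.read_tool_rot())
E
```

```text
scene [[402.10232136   0.         283.66126273]
 [  0.         402.10232136 209.75252275]
 [  0.           0.           1.        ]] -0.01741014854966021 [[-0.51172166  0.56633707 -0.64606754  1.05523742]
 [ 0.8591453   0.33450599 -0.38726619  0.29422431]
 [-0.00320974 -0.75323838 -0.65773979  0.61812628]
 [ 0.          0.          0.          1.        ]]
top [[499.52743748   0.         273.76862221]
 [  0.         499.52743748 198.98496939]
 [  0.           0.           1.        ]] 0.05278514483242314 [[ 0.01543947 -0.99524435  0.09617855  0.41316626]
 [-0.99985869 -0.01472779  0.00810517  0.00969988]
 [-0.00665012 -0.0962901  -0.9953311   1.33682353]
 [ 0.          0.          0.          1.        ]]
0.1 0.0187 [ 1.69083941e-01  9.85601517e-01 -5.05072201e-04 -1.20876444e-04]
```

View pics/top0.png

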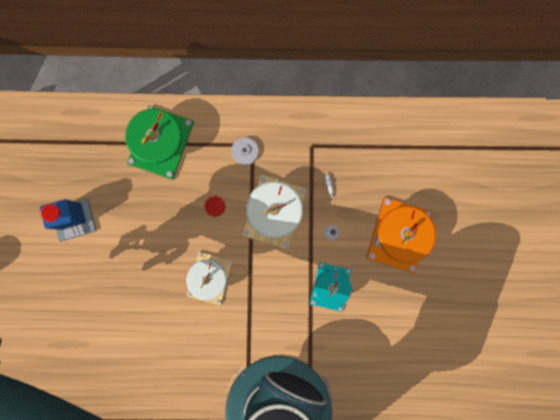

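View pics/scene0.png

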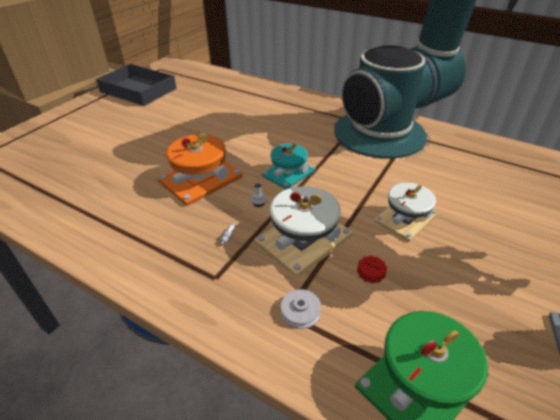

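The top view shows the larger white lid, our target, at about (274,208), with its stripe near (280,190). The scene view shows it at (305,212). The small white one at (207,280) is a decoy. The plug (330,184), bulb (333,232), pulley (246,150) and cap (215,206) sit around the target.

```bash
cat > h.py <<'E'
import numpy as np, cv2
from plant import arm, kinematics, viewer
from scipy.spatial.transform import Rotation as R
def ray(c,uv,z):
    K=c["K"];D=np.array([float(c["k1"]),0,0,0])
    p=cv2.undistortPoints(np.array(uv,float).reshape(-1,1,2),K,D).reshape(-1,2)
    d=np.c_[p,np.ones(len(p))]@c["T"][:3,:3].T; o=c["T"][:3,3]
    return o+d*((z-o[2])/d[:,2])[:,None]
def blobs(c,mask,amin):
    n,l,s,ce=cv2.connectedComponentsWithStats(mask.astype(np.uint8))
    return [(s[i,4],ce[i],l==i) for i in range(1,n) if s[i,4]>=amin]
def redmask(px):
    p=px.astype(int); return (p[...,0]>1.8*p[...,1])&(p[...,0]>1.8*p[...,2])&(p[...,0]>70)
def whitemask(px):
    h=cv2.cvtColor(px,cv2.COLOR_RGB2HSV); return (h[...,1]<45)&(h[...,2]>120)
def down(a):  # tool pointing down, tool y (jaw axis) at world angle a
    y=np.array([np.cos(a),np.sin(a),0]);z=np.array([0,0,-1.]);return R.from_matrix(np.c_[np.cross(y,z),y,z]).as_quat()
E
python3 - <<'E'
from h import *
c=dict(np.load("top0.npz")); px=c["pixels"]
for a,ce,m in blobs(c,whitemask(px),200):
    ct=max(cv2.findContours(m.astype(np.uint8),0,2)[0],key=cv2.contourArea)
    h=cv2.convexHull(ct); w=ray(c,h.reshape(-1,2),.095)
    (x,y),r=cv2.minEnclosingCircle(w[:,:2].astype(np.float32)*1000); print("white",a,ce,x,y,r, np.round(cv2.fitEllipse(w[:,:2].astype(np.float32)*1000)[0:2],1))
for a,ce,m in blobs(c,redmask(px),4): print("red",a,ce.round(1),ray(c,[ce],.095)[0].round(4))
cv2.imwrite("pics/topcrop.png",cv2.resize(px[150:270,190:350,::-1],None,fx=5,fy=5,interpolation=cv2.INTER_CUBIC))
E
```

```text
white 550 [48.63090909 74.53818182] 832.4693603515625 589.3519897460938 59.08865737915039 [[842.2 592.4]
 [ 69.4 123.1]]
white 622 [150.7073955   73.82475884] 845.6383666992188 345.8703308105469 87.28236389160156 [[849.1 345.6]
 [ 44.4 190. ]]
white 571 [244.69702277 150.78283713] 654.5848388671875 95.73184967041016 35.38239669799805 [[654.5  95.1]
 [ 67.3  70.3]]
white 2374 [273.83740522 209.41491154] 508.708984375 19.343229293823242 71.46983337402344 [[508.   19.3]
 [140.2 141.7]]
white 279 [ 69.87455197 232.37992832] 445.1461181640625 521.182861328125 34.415958404541016 [[443.2 521.5]
 [ 46.4  68.7]]
white 1216 [205.91776316 279.66940789] 331.4143981933594 187.3897705078125 53.68424606323242 [[331.4 184.3]
 [ 96.1 104. ]]
white 262 [278.26335878 410.90458015] 9.037517547607422 0.5235939025878906 69.97665405273438 [[-2.790e+01  1.000e-01]
 [ 1.390e+02  1.659e+02]]
red 11 [159.1 116.5] [0.7387 0.3133 0.095 ]
red 20 [154.1 126.8] [0.7118 0.325  0.095 ]
red 339 [214.3 206. ] [0.5135 0.1679 0.095 ]
red 3039 [402.6 234.9] [ 0.4489 -0.2994  0.095 ]
red 259 [ 49.8 212.5] [0.4914 0.5732 0.095 ]
red 11 [279.8 206.1] [0.5156 0.0045 0.095 ]
red 10 [409.2 233.5] [ 0.4526 -0.3155  0.095 ]
```

View pics/topcrop.png

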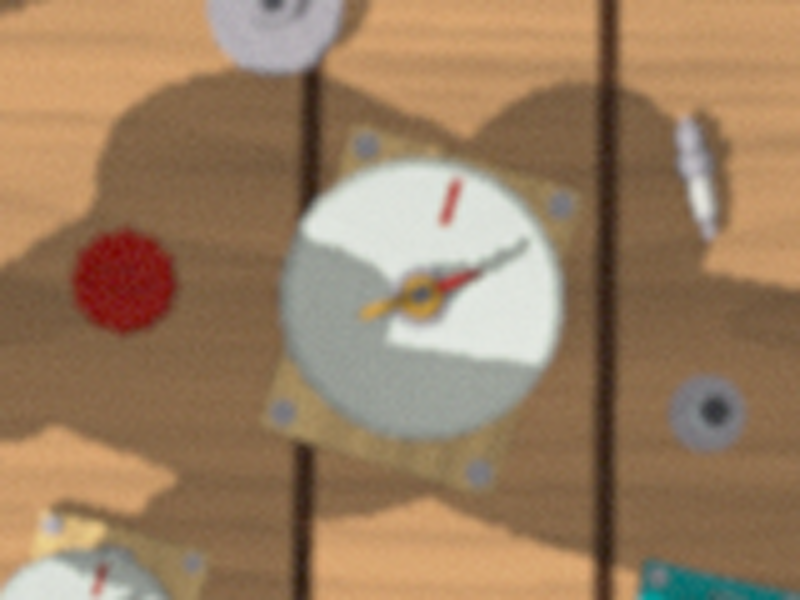

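The crop gives the lid centre at world (0.508, 0.019), r = 71 mm, which matches. The stripe sits at about -17° and the red wing, tip near crop (478,272), at about -70°, so the joint is at roughly 0.63. Next I'll close the gripper, move above the nut and check with the wrist camera.

Run:
```python
from h import *
c=dict(np.load("top0.npz"))
C=np.array([.508,.0193])
p=np.array([[190+452/5,150+202/5]]);s=ray(c,p-.4,.095)[0,:2]-C
w=ray(c,np.array([[190+478/5,150+272/5],[190+368/5,150+312/5]])-.4,.117)[:,:2]
print("stripe",np.hypot(*s),np.arctan2(s[1],s[0]),"wings",w,np.arctan2(*(w[0]-w[1])[::-1]),"len",np.hypot(*(w[0]-w[1])),"mid",w.mean(0))
arm.set_gripper(0.0,20)
# hover behind the red wing
arm.move_to([.508,.0193,.26],down(0.35))
print(arm.read_time(),arm.read_joints(),arm.read_tool_pos())
c=viewer.camera("wrist");np.savez("wrist1.npz",**c);print(c["T"],c["K"],c["k1"])
cv2.imwrite("pics/wrist1.png",c["pixels"][:,:,::-1])
```

```text
stripe 0.05018381037615236 -0.2978447759708944 wings [[ 0.51910635 -0.00856851]
 [ 0.49865629  0.04500285]] -1.206134134370517 len 0.05734191150333289 mid [0.50888132 0.01821717]
3.2833 [-1.11092441e-02 -2.57111230e-01  1.74952059e+00  8.54703023e-05
  1.64932849e+00 -3.62129505e-01] [0.50808347 0.0198816  0.25991263]
[[ 9.39261447e-01  3.29662706e-01  9.54485995e-02  4.82846163e-01]
 [ 3.43202190e-01 -9.01850562e-01 -2.62445845e-01  8.62557468e-02]
 [-4.38234205e-04  2.79263432e-01 -9.60214426e-01  4.01494744e-01]
 [ 0.00000000e+00  0.00000000e+00  0.00000000e+00  1.00000000e+00]] [[311.72449169   0.         283.27616213]
 [  0.         311.72449169 209.24914746]
 [  0.           0.           1.        ]] -0.06263810606854195
```

View pics/wrist1.png

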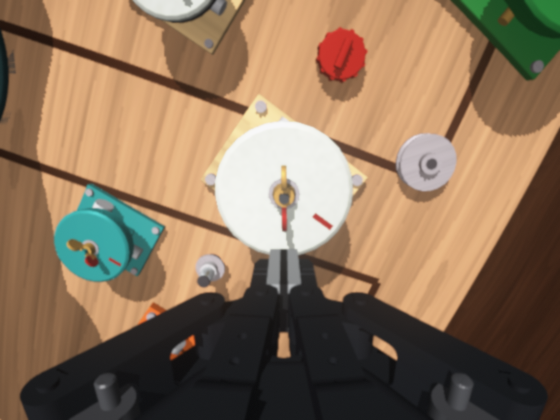

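The wrist view shows the nut hub at (284,195) with the red wing pointing down in the image, towards (284,220). The closed fingertips at (285,250) are about 33 px, or 16.5 mm, across. I'll refine the axis and angle from this view, then make stroke 1.

```bash
cat >> h.py <<'E'
C=np.array([.508,.0193]); STRIPE=-.298; D=.0108; ZT=.113; RR=.021
def nut(c):
    """joint angle from red and brass wing centroids"""
    px=c["pixels"]; v,u=np.mgrid[:420,:560]; w=ray(c,np.c_[u.ravel(),v.ravel()],.117)
    near=(np.hypot(*(w[:,:2]-C).T)<.034).reshape(420,560)
    h=cv2.cvtColor(px,cv2.COLOR_RGB2HSV); m=redmask(px)&near
    b=near&(h[...,0]>12)&(h[...,0]<30)&(h[...,1]>110)
    g=lambda m: ray(c,[np.argwhere(m).mean(0)[::-1]],.117)[0,:2]
    r=g(m);bb=g(b); phi=np.arctan2(*(r-bb)[::-1]); phi1=np.arctan2(*(r-C)[::-1])
    q=lambda p:6-(p-STRIPE)%(2*np.pi)
    return dict(r=r.round(4),b=bb.round(4),nr=m.sum(),nb=b.sum(),q=round(q(phi),3),q_red=round(q(phi1),3))
def look(name):
    arm.move_to([C[0],C[1],.26],down(.35)); c=viewer.camera("wrist"); np.savez(name+".npz",**c)
    cv2.imwrite(f"pics/{name}.png",c["pixels"][:,:,::-1]); return nut(c)
def pos(phi,off,z):
    u=np.array([np.cos(phi),np.sin(phi)]);t=np.array([-u[1],u[0]]); return np.r_[C+RR*u+off*t,z]
def stroke(q0,q1,wing,over=.0,n=5):
    """push one wing clockwise from joint q0 to q1; wing 0 red, 1 brass"""
    f=lambda q:STRIPE+6-q+np.pi*wing
    a0=f(q0)+np.pi/2; mid=(f(q0)+f(q1))/2+np.pi/2; k=np.pi*np.round(mid/np.pi)
    ori=lambda q:down(f(q)+np.pi/2-k)
    P0=pos(f(q0),D+.010,.165)
    arm.move_to(P0,ori(q0)); arm.move_straight(pos(f(q0),D+.010,ZT),speed=.1)
    F0=np.array(arm.read_force())
    print("down",arm.read_time(),F0.round(2))
    arm.move_straight(pos(f(q0),D,ZT),speed=.05)
    for q in np.linspace(q0,q1+over,n+1)[1:]:
        arm.move_straight(pos(f(q),D,ZT),ori(q),speed=.05)
        print(round(q,2),arm.read_time(),(np.array(arm.read_force())-F0).round(2))
    arm.move_straight(pos(f(q1),D+.012,ZT),speed=.08)
    arm.move_straight(pos(f(q1),D+.012,.165),speed=.12)
    print("up",arm.read_time())
E
python3 - <<'E'
from h import *
c=dict(np.load("wrist1.npz")); n=nut(c); print(n)
print("stud",ray(c,[[284,197]],.118))
for a,ce,m in blobs(c,redmask(c["pixels"]),15): print(a,ce,ray(c,[ce],.095)[0,:2]-C)
E
```

```text
{'r': array([0.5148, 0.0009]), 'b': array([0.5042, 0.0261]), 'nr': np.int64(72), 'nb': np.int64(261), 'q': np.float64(0.591), 'q_red': np.float64(0.634)}
stud [[0.50756304 0.0202248  0.118     ]]
2049 [341.12054661  54.51878965] [0.00442573 0.13885538]
71 [283.76056338 217.67605634] [ 0.00889108 -0.02515158]
69 [322.08695652 220.97101449] [ 0.04743104 -0.01488936]
77 [ 90.68831169 260.94805195] [-0.17458133 -0.14607313]
15 [114.46666667 261.53333333] [-0.14868469 -0.13694163]
102 [156.14705882 309.11764706] [-0.09108141 -0.17957325]
25 [142.44 320.48] [-0.10304095 -0.20086776]
131 [189.19083969 343.22137405] [-0.04305837 -0.2119999 ]
32 [172.625   356.46875] [-0.05726029 -0.23877901]
```

Both views agree: the axis is within 1 mm, the stripe is at -0.30 and 50 mm out as it should be, and q≈0.62. Starting stroke 1.

Run:
```python
from h import *
stroke(.62,1.97,0)
print(look("wrist2"),arm.read_time())
```

```text
down 4.4833 [-1.37  0.04 -1.05]
0.89 5.25 [2.21 0.66 2.09]
1.16 5.6667 [ 2.24 -0.52  2.73]
1.43 6.0833 [ 2.42 -0.57  2.24]
1.7 6.5 [ 2.01 -0.15  1.15]
1.97 6.9167 [ 1.84 -1.58  1.65]
up 7.8
{'r': array([0.4878, 0.0145]), 'b': array([0.5148, 0.0233]), 'nr': np.int64(145), 'nb': np.int64(394), 'q': np.float64(2.248), 'q_red': np.float64(2.329)} 9.0083
```

View pics/wrist2.png

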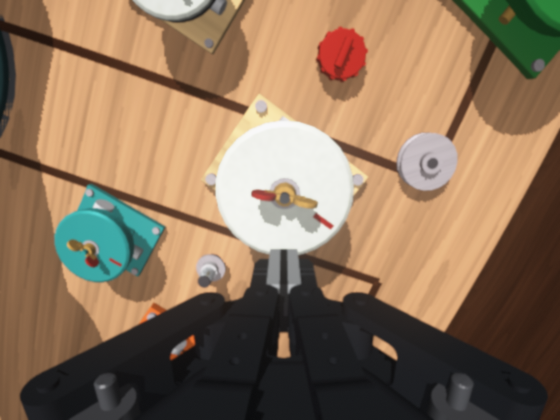

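After stroke 1 the red wing points left, to (262,196), and brass right, to (305,203), so q≈2.27. That's 0.3 more than commanded, so the finger is about 6 mm thicker at the contact height, and I'm correcting D. Stroke 2 pushes the brass wing.

```bash
sed -i 's/D=.0108/D=.0165/' h.py
python3 - <<'E'
from h import *
arm.pause(.3)
stroke(2.27,3.5,1); arm.pause(.3)
print(look("wrist3"),arm.read_time())
E
```

```text
down 11.2833 [0.   0.25 0.36]
2.52 12.0333 [ 0.27 -0.01 -0.91]
2.76 12.4333 [ 0.44  0.48 -0.25]
3.01 12.8333 [-0.09 -0.3  -0.75]
3.25 13.2333 [-1.01 -0.18  0.5 ]
3.5 13.6333 [-0.07  0.04 -0.69]
up 14.5167
{'r': array([0.496 , 0.0346]), 'b': array([0.51  , 0.0173]), 'nr': np.int64(86), 'nb': np.int64(297), 'q': np.float64(3.451), 'q_red': np.float64(3.468)} 15.3583
```

View pics/wrist3.png

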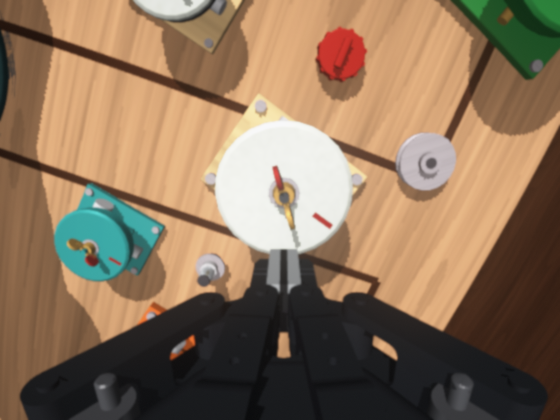

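The red wing now points up, to (278,175), so q≈3.46 against 3.5 commanded. The first pause is met. Stroke 3.

Run:
```python
from h import *
stroke(3.46,4.75,0); arm.pause(.3)
print(look("wrist4"),arm.read_time())
```

```text
down 16.5083 [-0.78 -0.53  0.27]
3.72 17.2667 [ 1.3  -0.51 -0.9 ]
3.98 17.675 [ 0.75  1.09 -0.37]
4.23 18.0833 [ 0.56  0.77 -0.01]
4.49 18.4917 [ 0.74 -0.18 -0.1 ]
4.75 18.9 [0.67 0.63 0.34]
up 19.7833
{'r': array([0.5188, 0.0347]), 'b': array([0.5019, 0.0153]), 'nr': np.int64(143), 'nb': np.int64(356), 'q': np.float64(4.847), 'q_red': np.float64(4.74)} 21.1083
```

Run:
```python
from h import *
f=lambda q:STRIPE+6-q
ori=lambda q:down(f(q)+np.pi/2)
q0=4.79
arm.move_to(pos(f(q0),D+.010,.165),ori(q0)); arm.move_straight(pos(f(q0),D+.010,ZT),speed=.1)
F0=np.array(arm.read_force()); arm.move_straight(pos(f(q0),D,ZT),speed=.05)
for q in [5.05,5.3,5.55,5.8,5.88,5.94,6,6.05,6.1,6.15,6.2,6.25,6.3]:
    arm.move_straight(pos(f(q),D,ZT),ori(q),speed=.04)
    F=np.array(arm.read_force())-F0; ft=F[:2]@[-np.sin(f(q)),np.cos(f(q))]
    print(q,arm.read_time(),F.round(2),ft.round(2))
    if ft>10: break
arm.move_straight(pos(f(q),D+.012,ZT),speed=.08)
arm.move_straight(pos(f(q),D+.012,.165),speed=.12)
print(look("wrist5"),arm.read_time())
```

```text
5.05 24.325 [0.46 0.09 0.63] -0.2
5.3 24.725 [-0.08 -0.46 -0.41] -0.4
5.55 25.125 [0.31 0.34 0.91] 0.28
5.8 25.525 [ 0.37 -0.42 -0.66] -0.38
5.88 25.775 [-0.23 -0.73 -0.47] -0.76
5.94 26.025 [1.35 0.29 0.74] 0.6
6 26.275 [0.45 0.6  0.72] 0.7
6.05 26.525 [ 0.53  4.06 -0.62] 4.0
6.1 26.775 [ 3.81 11.19 -0.62] 11.79
{'r': array([0.5262, 0.0123]), 'b': array([0.4995, 0.0245]), 'nr': np.int64(130), 'nb': np.int64(341), 'q': np.float64(-0.152), 'q_red': np.float64(-0.214)} 28.4833
```

View pics/wrist5.png

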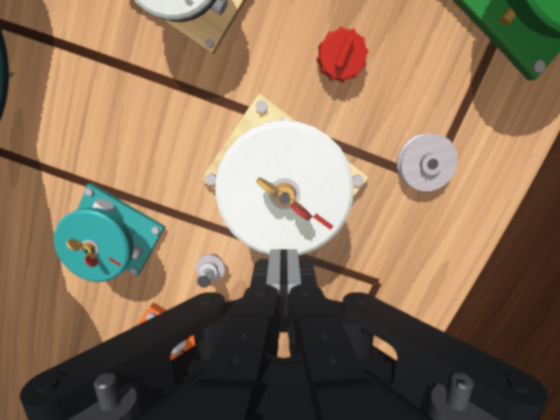

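The red wing at (302,212) lines up with the stripe at (323,222). The stop reaction rose to 12 N, and the bystanders sit where they were in the earlier pictures. The hand is clear, so I'm handing in.

Run:
```python
from plant import arm, workorder
arm.pause(.3); print(arm.read_time()); workorder.job_done()
```

```text
28.7833
the job is handed in; nothing more can be done
```

The wing nut is fully home and the job is handed in at 28.8 s of the 67 s allowed.

- **Strokes:** I used four single-wing strokes with the closed fingertip, on red, brass, red, red. The finger came off the nut between strokes, with pauses at about 2.27, 3.46 and 4.79 rad, so both required pauses were covered.
- **Home position:** the force across the wing stayed under 1 N up to the commanded 6.0 rad. It then rose to 12 N at the hard stop.
- **Last picture:** the red wing lies along the stripe, the bystanders look unmoved by eye (I did not measure them), and the hand is about 13 cm above the nut.

Two readings disagreed:
- **Stroke 1:** it turned the nut about 0.3 rad further than commanded, because the finger is thicker than I estimated. I corrected for that afterwards.
- **Final angle:** it measured about 6.1 rad, just past the 6.0 stop. That is about 0.1 rad of camera error, so the force rise at the stop is the stronger evidence.

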